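Lay out an order in colour-coded packing trays

TASK

Lay out this order for packing: stand the navy carton in the blue tray, the light-blue carton with the orange fruit in the orange tray, the cream jar with the red band in the red tray and the dropper bottle in the black tray. Each must stand upright, flat on the floor of its tray, not perched on the rim, the cartons with their long side along the tray's long side. Leave the teal carton where it is.

Things in the scene. Friction and masses are not known exactly. Their poses are not given: they have to be found in the camera images.
- navy_carton_center (a point): Navy-blue, closed cardboard carton with a flat top, standing upright, 52 x 67 mm and 70 mm high, 0.06 to 0.13 kg. Point: at the centre, half-way up; z up along the height. x along the 52 mm side, y along the 67 mm side.
- fruit_carton_center (a point): Light-blue carton with a gable top and pictures of orange fruit, standing upright, 48 x 72 mm and 114 mm high, 0.07 to 0.15 kg; its straight sides reach 84 mm up and only these can be gripped or touched: the gable above them offers no hold. Point: at the centre, half-way up; z up along the height. x along the 48 mm side, y along the 72 mm side.
- cream_jar_center (a point): Low round cream-coloured jar with a red band round its lower part, 63 mm across and 34 mm high, lid fixed, 0.05 to 0.10 kg. Point: at the centre, half-way up; z up.
- dropper_bottle_center (a point): Small amber-brown bottle with a black dropper cap, standing upright, 102 mm high in all, 0.05 to 0.10 kg: round body 33 mm across up to about 62 mm, then the neck collar, 24 mm across, to 77 mm, then the thin rubber teat. Point: on its axis, half-way up the whole height (51 mm above its underside, still on the wide body); z up.
- tray_blue_floor (a point): Rectangular shallow open blue plastic tray, fixed to the plywood board. Point: centre of the tray floor's upper face, which lies 3 mm above the board's top (the board's top is 30 mm above the bench); z up. Walls 5 mm thick, top of the walls 9 mm above the board (6 mm above the floor). Inside 72 mm along x and 87 mm along y.
- tray_orange_floor (a point): Rectangular shallow open orange plastic tray, fixed to the plywood board. Point: centre of the tray floor's upper face, which lies 3 mm above the board's top (the board's top is 30 mm above the bench); z up. Walls 5 mm thick, top of the walls 9 mm above the board (6 mm above the floor). Inside 68 mm along x and 92 mm along y.
- tray_red_floor (a point): Large round shallow open red plastic tray, fixed to the plywood board. Point: centre of the tray floor's upper face, which lies 3 mm above the board's top (the board's top is 30 mm above the bench); z up. Walls 5 mm thick, top of the walls 9 mm above the board (6 mm above the floor). Inside 83 mm across.
- tray_black_floor (a point): Small round shallow open black plastic tray, fixed to the plywood board. Point: centre of the tray floor's upper face, which lies 3 mm above the board's top (the board's top is 30 mm above the bench); z up. Walls 5 mm thick, top of the walls 9 mm above the board (6 mm above the floor). Inside 53 mm across.
- teal_carton_center (a point): Bystander: tall teal carton with a gable top, 66 x 66 mm and 140 mm high, standing loose on the board farther back. Point: on its axis, half-way up; z up.
- stand_post (a point): Obstacle, fixed: the near black steel post of the roll stand, 45 x 45 mm, upright from the floor to far above the arm, between the left bench and the board. Point: on its axis, 0.30 m above the bench. The big rolls hang beyond it to the left and back; draw the arm in close before swinging past the post from the left.

How it is judged:
At the end, for the whole second after the job is handed in: Each product at rest in its own tray: centre within 15 mm of the tray's, underside within 4 mm of the tray floor, tilt under 0.1 rad, carton sides within 0.45 rad of parallel to the tray's; teal carton within 25 mm of where it stood (horizontal distance between navy_carton_center and tray_blue_floor below 0.015 m and z of navy_carton_center in the frame of tray_blue_floor between 0.031 and 0.039 m and angle between each of navy_carton_center, fruit_carton_center, cream_jar_center, dropper_bottle_center's own z axis and vertical below 0.1 rad and linear speed of each of navy_carton, fruit_carton, cream_jar, dropper_bottle below 0.02 m/s and angle between the x axis of navy_carton_center and the x axis of tray_blue_floor, either way round below 0.45 rad and horizontal distance between fruit_carton_center and tray_orange_floor below 0.015 m and z of fruit_carton_center in the frame of tray_orange_floor between 0.053 and 0.061 m and angle between the x axis of fruit_carton_center and the x axis of tray_orange_floor, either way round below 0.45 rad and horizontal distance between cream_jar_center and tray_red_floor below 0.015 m and z of cream_jar_center in the frame of tray_red_floor between 0.013 and 0.021 m and horizontal distance between dropper_bottle_center and tray_black_floor below 0.015 m and z of dropper_bottle_center in the frame of tray_black_floor between 0.047 and 0.055 m and distance of teal_carton_center from where it was at the start of the episode below 0.025 m); the robot touches nothing.
It fails at once if the teal carton is shoved or knocked over (distance of teal_carton_center from where it was at the start of the episode above 0.025 m).
It also fails if it takes over 112 s, if anything falls off the work surface, if the arm or the gripper's body presses on something with over 40 N, if the wrist force passes 120 N, or if a joint passes its speed limit or range.

ROBOT

A 7-joint arm with a two-finger parallel gripper is mounted at the origin on a cart in front of the work surface, level with it; the furniture and walls round the work are solid. World frame = base frame: x ahead of the robot, y to its left, z up, the work surface at z = 0. Lengths are in m, angles in rad, forces in N, time in s.
With the tool pointing down it reaches from about 0.4 to 0.85 m from the base axis. Payload 10.4 kg.
Tool frame: the origin (TCP) lies between the finger pads; the fingertips stand 22 mm ahead of it and the grasp point (between the pads) lies 3 mm ahead of it; z points along the fingers, y is the line along which they close (so a half turn about z gives the same grasp; the last joint's range is limited). The gripper opens to 85 mm and grips with 20 to 120 N. Pads are 22 mm wide; open, the fingers measure 114 mm over their backs; the gripper's body (76 mm by 85 mm) begins 54 mm behind the grasp point. The pads swing forward as they close: fully open they stand 13 mm farther back than shut.
Start: joints at [-1.178, 0.332, -0.065, 1.46, 0.022, 1.35, -0.088], TCP at [0.252, 0.572, 0.253] pointing down, gripper open.
Joint ranges: [-2.6, 2.6], [-0.5, 2.12], [-1.47, 1.34], [0.16, 2.42], [-1.27, 4.41], [0.06, 2.06], [-2.6, 2.6]. Speed limits (rad/s): [2.22, 2.22, 2.79, 2.79, 3.14, 3.14, 3.14].

INTERFACE

Orientations are given as a unit quaternion [x, y, z, w].
In Python, from workcell import manip, camera, ticket, boxes_of, outline_of gives the robot as it stands.
- The arm moves only by the tool carry_out, never from a script. Its argument "deltas" is a list of rows, each a list of 5 numbers: the shift along the tool's x, y, z as a fraction of full scale, then the turn about the tool's z as a fraction of full scale, then the opening, from -1 (shut) to 1 (fully open), so that 0 is half open. In form: [[tx, ty, tz, spin, gripper], ...]. A call has 1 to 20 rows; each row is the pose to reach, as a shift and turn from the pose commanded when the call began, along the tool's axes at that moment; what a row does not reach only later rows make up. Full scale, the value 1, is 150 mm for a shift and 30 degrees for a turn. A row lasts 1/8 s, in which the tool goes at most 62.5 mm and 10.7 degrees, less where a joint would pass 70% of its speed; a pose out of reach is approached as far as the arm can. A call with a number of a shift or a turn outside -1 to 1 is refused whole. A call with a gripper value outside its range is refused whole. The fingers move at their own pace and stop on an object; "force" is the grip in N (left out, the last holds). Time passes only in rows, so rows that repeat a pose let the fingers close. It gives the time, the measured TCP pose, the force, the opening and the grip force at its end, in the units of the state.
- manip.get_obs(): the state, without advancing time (a new reading comes with each control period).
- camera(name): name is "scene" or "top" or "wrist"; returns a dict with "img" (480x640x3 uint8, red, green, blue), "depth" (480x640 float32, m along the optical axis (not along the pixel's ray), 0 where there is no reading), "vertical_fov" (degrees; the focal length in pixels is half the picture's height over the tangent of half this angle, whatever the lens; pixels are square), "cx", "cy" (the principal point, pixels), "R" (3x3) and "t" (3): a world point X has camera coordinates R X + t. Camera axes: x right, y down, z forward; pixel columns grow to the right and rows downward; lengths in m; the calibration is good to about 2 mm. A picture is of the moment at which its call begins.
- ticket.hand_in(): hands the job in; it is judged then, once.
Trained networks look in a picture, given as the dict that the camera call returned (one of the last four; its "shot" number tells which), for a name from the list of things; names that differ only in an ending like _2 or _b are one class to them, and where a whole thing is asked for, a point or a joint stands for the part that bears it (a point fixed in the world has none). Each returns a list of dicts, best first, with "conf" (0 to 1); they miss things now and then, are a little off and sometimes report something else, mostly with a low value. They report only what shows in the picture. A call takes as long as a camera call.
- boxes_of(query, picture): "position" ([x, y, z] in m, in world coordinates, good to about 4 mm: the middle of the surface that is visible of it).
- outline_of(query, picture): "region" (480x640 bool, what is visible of it).
The state is a dict: "clock": time; "joint_pos": joint angles; "joint_velocities": joint speeds; "tau": joint torques, N m; "position": TCP position; "ee_rot": TCP orientation; "ft_force": force on the tool from outside, world axes, zero at the start; "torque": the same for the moment, N m; "grip_width": opening from 0.0 (shut) to 1.0 (fully open); "grasp_force": force on a finger pad.
Only numpy, scipy, OpenCV 4.12 (cv2) and the standard library are available. Lean on these libraries where they do the work, as an engineer would, in place of code of your own. Each camera call takes 0.05 s, during which the arm holds its last target. There are 200 camera calls.

## Working session

There is one attempt and no reset: what is moved stays moved. The work goes in short steps, Python scripts to look and compute and a tool call to move; the robot and the scene stay as the last step left them, time stands still between calls to the robot, and variables do not carry over. Pictures are saved under pics/ and viewed, at most 14 in all, crops included, and the job is handed in when it is done.

Besides the shell and the picture viewer there is one more tool, called after "Emit:" as name([rows], argument=value, ...), one row to a line, values as JSON. carry_out: Moves the arm, as the interface text tells. Its arguments: {"type":"object","properties":{"deltas":{"type":"array","items":{"type":"array","items":{"type":"number"}}},"force":{"type":"number"}},"required":["deltas"]}

```bash
mkdir -p pics; cat > h.py <<'E'
import numpy as np, cv2
from workcell import manip, camera, ticket, boxes_of, outline_of
def pts(p):
    f=240/np.tan(np.radians(p["vertical_fov"])/2)
    v,u=np.mgrid[:480,:640]; d=p["depth"]
    c=np.stack([(u-p["cx"])/f*d,(v-p["cy"])/f*d,d],-1)
    return (c-p["t"])@p["R"]
def save(p,n): cv2.imwrite("pics/"+n,p["img"][:,:,::-1])
E
python3 - <<'E'
from h import *
o=manip.get_obs(); print({k:np.round(v,3) for k,v in o.items()})
names="navy_carton_center fruit_carton_center cream_jar_center dropper_bottle_center tray_blue_floor tray_orange_floor tray_red_floor tray_black_floor teal_carton_center stand_post".split()
for c in("scene","top"):
    p=camera(c); save(p,c+"0.png"); P=pts(p); print(c,"cam",np.round(-p["R"].T@p["t"],2),p["vertical_fov"])
    for n in names:
        b=boxes_of(n,p); r=outline_of(n,p)
        print(n,[(np.round(x["position"],3),round(x["conf"],2)) for x in b[:2]])
        if r:
            m=r[0]["region"]&(p["depth"]>0); q=P[m]
            if len(q)>20:
                z1=np.percentile(q[:,2],97); t=q[q[:,2]>z1-.006].astype(np.float32)
                rr=cv2.minAreaRect(t[:,:2]); 
                v,u=np.where(m)
                print("   px",int(u.mean()),int(v.mean()),len(q),"z",np.round(np.percentile(q[:,2],[3,97]),3),"toprect",np.round(rr[0],3),np.round(rr[1],3),round(rr[2],1),"allrect",[np.round(a,3) for a in cv2.minAreaRect(q[:,:2].astype(np.float32))])
E
```

```text
{'clock': np.float64(0.0), 'joint_pos': array([-1.178,  0.333, -0.065,  1.461,  0.022,  1.35 , -0.089]), 'joint_velocities': array([ 0.   , -0.001,  0.001, -0.001,  0.   ,  0.   ,  0.001]), 'tau': array([-0.0000e+00, -6.2546e+01,  4.9000e-02, -3.9160e+01,  1.6000e-02,
        1.0000e-02, -0.0000e+00]), 'position': array([0.252, 0.571, 0.253]), 'ee_rot': array([ 0.206,  0.978, -0.001, -0.   ]), 'ft_force': array([-0.13 , -0.206,  0.009]), 'torque': array([0.007, 0.035, 0.019]), 'grasp_force': np.float64(0.0), 'grip_width': np.float64(1.001)}
scene cam [-0.05 -0.39  0.85] 57.42528372549
navy_carton_center [(array([ 0.42 , -0.102,  0.098]), 0.72), (array([ 0.746, -0.207,  0.115]), 0.39)]Traceback (most recent call last):
  File "<stdin>", line 13, in <module>
cv2.error: OpenCV(4.12.0) /io/opencv/modules/imgproc/src/convhull.cpp:143: error: (-215:Assertion failed) total >= 0 && (depth == CV_32F || depth == CV_32S) in function 'convexHull'
```

```bash
cat >> h.py <<'E'
names="navy_carton_center fruit_carton_center cream_jar_center dropper_bottle_center tray_blue_floor tray_orange_floor tray_red_floor tray_black_floor teal_carton_center stand_post".split()
def rect(q): return [np.round(a,3) for a in cv2.minAreaRect(np.ascontiguousarray(q[:,:2],dtype=np.float32))]
def report(p,names=names):
    P=pts(p)
    for n in names:
        b=boxes_of(n,p); r=outline_of(n,p)
        print(n,[(np.round(x["position"],3),round(x["conf"],2)) for x in b[:2]])
        for k in r[:2]:
            m=k["region"]&(p["depth"]>0); q=P[m]
            if len(q)<20: continue
            t=q[q[:,2]>np.percentile(q[:,2],97)-.006]; v,u=np.where(m)
            print("   ",round(k["conf"],2),"px",int(u.mean()),int(v.mean()),len(q),"z",np.round(np.percentile(q[:,2],[3,97]),3),"top",rect(t),"all",rect(q))
E
python3 - <<'E'
from h import *
for c in("scene","top"):
    p=camera(c); save(p,c+"0.png"); print(c,"cam",np.round(-p["R"].T@p["t"],2)); report(p)
E
```

```text
scene cam [-0.05 -0.39  0.85]
navy_carton_center [(array([ 0.417, -0.101,  0.098]), 0.68)]
    0.94 px 281 339 1222 z [0.04  0.104] top [array([ 0.434, -0.093]), array([0.064, 0.052]), np.float64(84.008)] all [array([ 0.459, -0.088]), array([0.116, 0.074]), np.float64(9.829)]
fruit_carton_center [(array([ 0.57 , -0.232,  0.106]), 0.83)]
    0.63 px 365 305 1427 z [0.038 0.14 ] top [array([ 0.593, -0.228]), array([0.064, 0.021]), np.float64(68.555)] all [array([ 0.617, -0.202]), array([0.16 , 0.072]), np.float64(41.149)]
cream_jar_center [(array([ 0.577, -0.362,  0.064]), 0.6), (array([ 0.415, -0.103,  0.097]), 0.36)]
    0.55 px 422 333 790 z [0.033 0.068] top [array([ 0.592, -0.362]), array([0.063, 0.059]), np.float64(14.498)] all [array([ 0.605, -0.364]), array([0.063, 0.097]), np.float64(85.521)]
dropper_bottle_center [(array([ 0.447, -0.36 ,  0.087]), 0.56), (array([ 0.417, -0.102,  0.098]), 0.53)]
    0.94 px 404 377 488 z [0.037 0.129] top [array([ 0.455, -0.357]), array([0.008, 0.01 ]), np.float64(5.6)] all [array([ 0.452, -0.357]), array([0.033, 0.025]), np.float64(85.343)]
t
[... 885 characters left out ...]
([0.448, 0.04 ]), array([0.091, 0.099]), np.float64(4.09)]
tray_black_floor [(array([0.577, 0.034, 0.032]), 0.89)]
teal_carton_center [(array([ 0.746, -0.208,  0.116]), 0.95)]
    0.85 px 381 248 1434 z [0.035 0.165] top [array([ 0.777, -0.204]), array([0.056, 0.019]), np.float64(82.852)] all [array([ 0.846, -0.188]), array([0.232, 0.084]), np.float64(13.225)]Traceback (most recent call last):
  File "<stdin>", line 3, in <module>
  File "h.py", line 14, in report
    b=boxes_of(n,p); r=outline_of(n,p)
ValueError: it knows: cream_jar_center, dropper_bottle_center, fruit_carton_center, navy_carton_center, teal_carton_center, tray_black_floor, tray_blue_floor, tray_orange_floor, tray_red_floor
```

View pics/scene0.png

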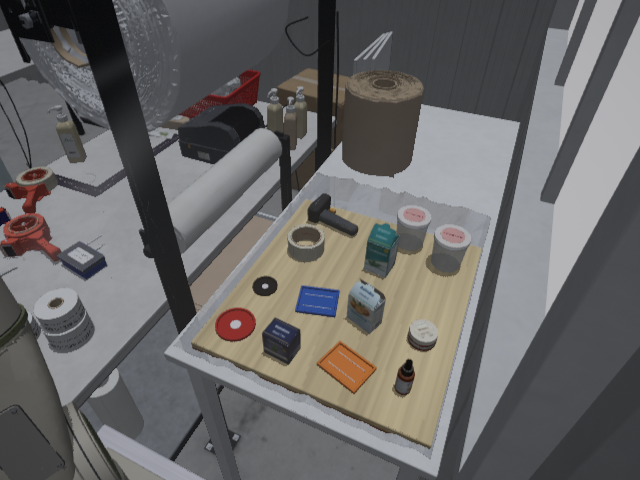

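The scene image shows the board with navy carton (281,340), fruit carton (365,305), jar (422,333), bottle (404,377), trays blue (318,300), orange (346,366), red (235,324), black (265,286), teal (381,248), and the post running down left (110,0)→(185,330).

```bash
python3 - <<'E'
from h import *
p=camera("top"); save(p,"top0.png"); print("cam",np.round(-p["R"].T@p["t"],2)); report(p,names[:9])
p=camera("scene");P=pts(p)
for u,v in((150,200),(165,260),(175,300),(120,100),(265,286),(257,286),(273,286),(265,278)): print(u,v,np.round(P[v,u],3))
E
```

```text
cam [ 0.48 -0.05  1.17]
navy_carton_center [(array([ 0.433, -0.094,  0.098]), 0.58)]
    0.82 px 335 319 614 z [0.076 0.103] top [array([ 0.433, -0.095]), array([0.064, 0.049]), np.float64(85.708)] all [array([ 0.43 , -0.097]), array([0.069, 0.058]), np.float64(88.033)]
fruit_carton_center [(array([ 0.582, -0.222,  0.117]), 0.75), (array([ 0.595, -0.106,  0.031]), 0.34)]
    0.81 px 388 254 675 z [0.058 0.141] top [array([ 0.595, -0.231]), array([0.062, 0.016]), np.float64(71.674)] all [array([ 0.584, -0.236]), array([0.087, 0.046]), np.float64(72.112)]
cream_jar_center [(array([ 0.591, -0.362,  0.066]), 0.67)]
    0.79 px 439 253 572 z [0.031 0.068] top [array([ 0.591, -0.364]), array([0.058, 0.06 ]), np.float64(62.093)] all [array([ 0.595, -0.366]), array([0.063, 0.072]), np.float64(59.486)]
dropper_bottle_center [(array([ 0.456, -0.347,  0.09 ]), 0.7)]
    0.52 px 441 306 216 z [0.036 0.129] top [array([ 0.457, -0.358]), array([0.01, 0.01]), np.float64(47.633)] all [array([ 0.457, -0.357]), array([0.033, 0.028]), np.float64(2.717)]
tray_blue_floor [(array([ 0.592, -0.106,  0.032])
[... 872 characters left out ...]
 array([0.059, 0.059]), np.float64(89.973)]
teal_carton_center [(array([ 0.757, -0.198,  0.136]), 0.78)]
    0.92 px 377 180 939 z [0.043 0.164] top [array([ 0.775, -0.205]), array([0.055, 0.017]), np.float64(85.263)] all [array([ 0.772, -0.205]), array([0.063, 0.064]), np.float64(82.163)]
    0.72 px 439 253 572 z [0.031 0.068] top [array([ 0.591, -0.365]), array([0.059, 0.061]), np.float64(59.862)] all [array([ 0.59 , -0.371]), array([0.075, 0.062]), np.float64(87.197)]
150 200 [0.463 0.21  0.327]
165 260 [0.46  0.216 0.158]
175 300 [0.46  0.225 0.016]
120 100 [0.463 0.211 0.538]
265 286 [0.578 0.032 0.039]
257 286 [0.573 0.053 0.034]
273 286 [0.588 0.015 0.037]
265 278 [0.604 0.047 0.037]
```

View pics/top0.png

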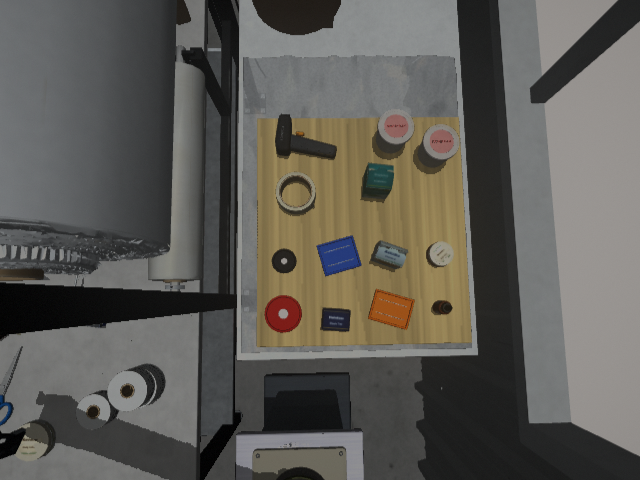

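The top view shows red tray (283,313), black tray (284,261), blue (339,255), orange (391,308), navy (336,319), fruit (390,254), jar (440,253), bottle (442,307), teal (378,180); the post's inner face is near (0.46, 0.21). Drawing the arm in first.

Emit:
carry_out([
  [0,-0.5,0,0,1],
  [0,-1,0,0,1],
  [0,-1,0,0,1],
  [0,-1,0,0,1],
], force=30)

```text
clock: 2.6
position: [0.1915, 0.4336, 0.254]
ee_rot: [0.206, 0.978, 0.001, 0.0]
ft_force: [0.2, 0.1, -0.4]
grip_width: 1.001
grasp_force: 0.0
```

Emit:
carry_out([
  [0,-0.4,0,0,1],
  [0,-0.45,0,0,1],
  [0,-0.45,0,0,1],
])

```text
clock: 2.98
position: [0.1649, 0.3735, 0.2539]
ee_rot: [0.206, 0.978, 0.001, 0.0]
ft_force: [0.5, -0.3, 0.3]
grip_width: 0.997
grasp_force: 0.0
```

Emit:
carry_out([
  [-0.46,-0.04,0,0.33,1],
  [-0.46,-0.04,0,0.33,1],
  [-0.91,-0.16,0,0.67,1],
  [-0.91,-0.16,0,0.67,1],
])

```text
clock: 3.48
position: [0.2828, 0.2945, 0.2534]
ee_rot: [0.377, 0.926, 0.0, 0.0]
ft_force: [-0.6, -0.5, 0.4]
grip_width: 0.998
grasp_force: 0.0
```

Emit:
carry_out([
  [-0.46,-0.04,0,0.33,1],
  [-0.46,-0.04,0,0.33,1],
  [-0.91,-0.16,0,0.67,1],
  [-0.91,-0.16,0,0.67,1],
])

```text
clock: 3.98
position: [0.3631, 0.1821, 0.2535]
ee_rot: [0.532, 0.847, 0.0, 0.0]
ft_force: [-0.5, 0.1, -0.6]
grip_width: 0.998
grasp_force: 0.0
```

Emit:
carry_out([
  [-0.46,-0.04,0,0.33,1],
  [-0.46,-0.04,0,0.33,1],
  [-0.91,-0.16,0,0.67,1],
  [-0.91,-0.16,0,0.67,1],
])

```text
clock: 4.47
position: [0.4003, 0.0489, 0.2536]
ee_rot: [0.671, 0.742, 0.0, 0.0]
ft_force: [-0.3, 1.7, -0.1]
grip_width: 1.002
grasp_force: 0.0
```

Emit:
carry_out([
  [-0.46,-0.04,0,0.33,1],
  [-0.46,-0.04,0,0.33,1],
  [-0.91,-0.16,0,0.67,1],
  [-0.91,-0.16,0,0.67,1],
  [-0.91,-0.16,0,0.67,1],
])

```text
clock: 5.1
position: [0.3902, -0.0864, 0.2534]
ee_rot: [0.788, 0.616, 0.0, -0.0]
ft_force: [-0.5, -0.2, 0.1]
grip_width: 1.0
grasp_force: 0.0
```

Emit:
carry_out([
  [-0.2,0.4,0,0.1,1],
  [-0.4,0.8,0,0.17,1],
  [-0.61,1,0,0.17,1],
  [-0.61,1,0,0.17,1],
  [-0.61,1,0,0.17,1],
])

```text
clock: 5.72
position: [0.5132, -0.2111, 0.2525]
ee_rot: [0.815, 0.58, -0.0, -0.001]
ft_force: [-0.2, 0.8, 0.6]
grip_width: 1.002
grasp_force: 0.0
```

```bash
cat >> h.py <<'E'
def go(x,y,z,a=None):
    "deltas (fractions) from the present pose to world x,y,z and tool-y direction a (deg, mod 180)"
    o=manip.get_obs(); qx,qy,qz,qw=o["ee_rot"]
    ty=np.array([2*qx*qy,qy*qy-qx*qx]); tx=np.array([-ty[1],ty[0]])
    yaw=np.degrees(np.arctan2(ty[1],ty[0])); d=np.array([x,y])-o["position"][:2]
    s=0 if a is None else -((a-yaw+90)%180-90)
    print("yaw",round(yaw,1),"pos",np.round(o["position"],4),"-> tx,ty,tz,spin",np.round([d@[-ty[1],ty[0]]/.15 if 0 else d@(-tx if 0 else np.array([qx*qx-qy*qy,2*qx*qy]))/.15,d@ty/.15,(o["position"][2]-z)/.15,s/30],3))
E
python3 - <<'E'
from h import *
go(.595,-.231,.26,-19)
p=camera("wrist"); save(p,"w1.png"); print(np.round(-p["R"].T@p["t"],3)); report(p,["fruit_carton_center","tray_orange_floor","tray_blue_floor"])
E
```

```text
yaw -19.1 pos [ 0.5132 -0.2111  0.2525] -> tx,ty,tz,spin [ 0.053  0.559 -0.05  -0.004]
[ 0.536 -0.142  0.374]
fruit_carton_center [(array([ 0.577, -0.223,  0.12 ]), 0.97)]
    0.82 px 416 211 8260 z [0.05  0.141] top [array([ 0.593, -0.229]), array([0.065, 0.015]), np.float64(71.093)] all [array([ 0.594, -0.247]), array([0.104, 0.078]), np.float64(67.536)]
tray_orange_floor [(array([ 0.455, -0.234,  0.032]), 0.84)]
    0.67 px 268 247 8350 z [0.032 0.04 ] top [array([ 0.453, -0.235]), array([0.102, 0.078]), np.float64(72.902)] all [array([ 0.452, -0.237]), array([0.106, 0.081]), np.float64(73.18)]
    0.49 px 313 375 2238 z [0.036 0.12 ] top [array([ 0.458, -0.354]), array([0.007, 0.013]), np.float64(68.218)] all [array([ 0.447, -0.385]), array([0.093, 0.038]), np.float64(67.549)]
tray_blue_floor [(array([ 0.594, -0.106,  0.032]), 0.65), (array([ 0.581, -0.22 ,  0.12 ]), 0.37)]
    0.89 px 366 60 12022 z [0.032 0.04 ] top [array([ 0.591, -0.105]), array([0.082, 0.097]), np.float64(15.423)] all [array([ 0.593, -0.105]), array([0.085, 0.1  ]), np.float64(15.156)]
```

View pics/w1.png

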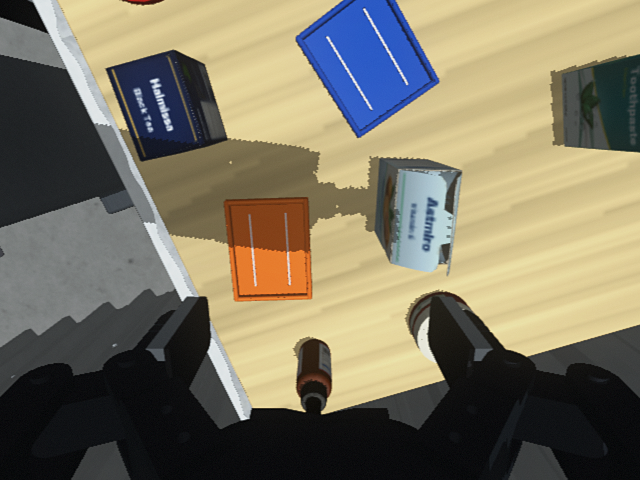

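The wrist picture shows fruit carton at (418,213) with its ridge along the image's vertical (tool x), orange tray (268,248) parallel to it and blue tray (366,62). Fruit is at ≈(0.594,-0.230), yaw -19°.

Emit:
carry_out([
  [0.03,0.3,0,0,1],
  [0.05,0.56,0,0,1],
  [0.05,0.56,0,0,1],
  [0.05,0.56,0,0,1],
])

```text
clock: 6.58
position: [0.5938, -0.2343, 0.2533]
ee_rot: [0.816, 0.578, -0.0, -0.0]
ft_force: [-0.5, -1.2, -0.3]
grip_width: 1.005
grasp_force: 0.0
```

Emit:
carry_out([
  [0,0,0.3,0,1],
  [0,0,0.6,0,1],
  [0,0,0.85,0,1],
  [0,0,1,0,1],
  [0,0,1,0,1],
  [0,0,1,0,1],
])

```text
clock: 7.32
position: [0.5947, -0.2342, 0.105]
ee_rot: [0.816, 0.578, 0.001, 0.001]
ft_force: [0.8, -0.9, 0.2]
grip_width: 0.996
grasp_force: 0.0
```

Emit:
carry_out([
  [0.02,0,0.04,0,1],
  [0.02,0,0.04,0,-1],
  [0.02,0,0.04,0,-1],
  [0.02,0,0.04,0,-1],
  [0.02,0,0.04,0,-1],
  [0.02,0,0.04,0,-1],
  [0.02,0,0.04,0,-1],
  [0.02,0,0.04,0,-1],
  [0.02,0,0.04,0,-1],
])

```text
clock: 8.45
position: [0.5955, -0.2313, 0.0975]
ee_rot: [0.816, 0.578, 0.0, 0.0]
ft_force: [-1.7, 0.9, 5.3]
grip_width: 0.561
grasp_force: 32.1
```

Emit:
carry_out([
  [0,0,-0.1,0,-1],
  [0,0,-0.25,0,-1],
  [0,0,-0.4,0,-1],
  [0,0,-0.4,0,-1],
])

```text
clock: 8.95
position: [0.5963, -0.2316, 0.1593]
ee_rot: [0.816, 0.578, 0.001, 0.001]
ft_force: [0.5, 0.6, -1.3]
grip_width: 0.558
grasp_force: 31.6
```

```bash
python3 - <<'E'
from h import *
go(.453,-.240,.104,-17.5); print(manip.get_obs()["grip_width"]*85)
p=camera("wrist"); save(p,"w2.png"); report(p,["fruit_carton_center","tray_orange_floor"])
p=camera("scene"); report(p,["fruit_carton_center"])
E
```

```text
yaw -19.3 pos [ 0.5963 -0.2316  0.1593] -> tx,ty,tz,spin [-0.369 -0.883  0.369 -0.061]
47.43510422670118
fruit_carton_center [(array([ 0.602, -0.21 ,  0.182]), 0.8)]
    0.85 px 318 307 27939 z [0.116 0.203] top [array([ 0.607, -0.218]), array([0.038, 0.015]), np.float64(72.093)] all [array([ 0.593, -0.263]), array([0.144, 0.054]), np.float64(82.013)]
tray_orange_floor [(array([ 0.454, -0.225,  0.032]), 0.81)]
    0.66 px 131 290 12697 z [0.032 0.04 ] top [array([ 0.454, -0.235]), array([0.1  , 0.079]), np.float64(72.804)] all [array([ 0.451, -0.234]), array([0.1  , 0.084]), np.float64(72.686)]
fruit_carton_center [(array([ 0.574, -0.248,  0.146]), 0.64), (array([ 0.446, -0.358,  0.088]), 0.16)]
    0.62 px 373 291 1070 z [0.094 0.196] top [array([ 0.585, -0.248]), array([0.028, 0.038]), np.float64(76.274)] all [array([ 0.641, -0.216]), array([0.169, 0.093]), np.float64(9.761)]
```

View pics/w2.png

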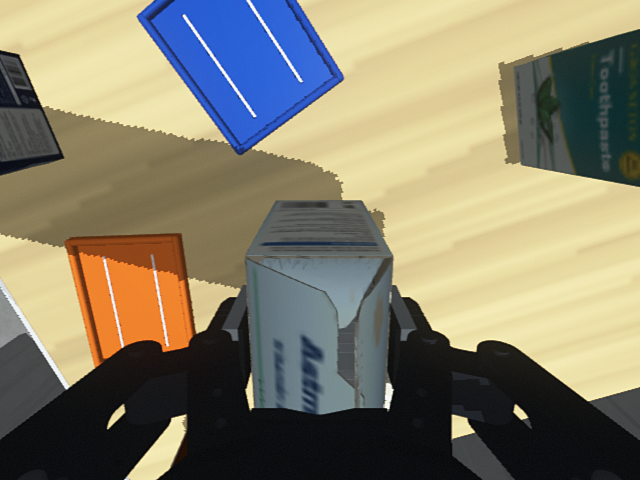

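The carton is held squarely between the pads at (318,300), orange tray at (131,290).

Emit:
carry_out([
  [-0.12,-0.3,0,-0.03,-1],
  [-0.23,-0.6,0,-0.06,-1],
  [-0.34,-0.88,0,-0.06,-1],
  [-0.34,-0.88,0,-0.06,-1],
  [-0.34,-0.88,0,-0.06,-1],
])

```text
clock: 9.98
position: [0.4546, -0.2353, 0.1575]
ee_rot: [0.806, 0.591, 0.001, 0.0]
ft_force: [1.1, -0.6, -0.4]
grip_width: 0.56
grasp_force: 32.0
```

```bash
python3 - <<'E'
from h import *
go(.4535,-.236,.103,-17.5)
E
```

```text
yaw -17.5 pos [ 0.4546 -0.2353  0.1575] -> tx,ty,tz,spin [-0.007 -0.006  0.364  0.   ]
```

Emit:
carry_out([
  [0,0,0.15,0,-1],
  [0,0,0.28,0,-1],
  [0,0,0.35,0,-1],
  [0,0,0.375,0,-1],
  [0,0,0.375,0,-1],
  [0,0,0.375,0,1],
  [0,0,0.375,0,1],
  [0,0,0.375,0,1],
  [0,0,0.375,0,1],
  [0,0,0.375,0,1],
])

```text
clock: 11.22
position: [0.454, -0.2356, 0.101]
ee_rot: [0.807, 0.591, 0.0, -0.0]
ft_force: [0.2, -0.1, 0.5]
grip_width: 0.999
grasp_force: 0.0
```

Emit:
carry_out([
  [0,0,-0.3,0,1],
  [0,0,-0.6,0,1],
  [0,0,-0.9,0,1],
  [0,0,-1,0,1],
  [0,0,-1,0,1],
])

```text
clock: 11.85
position: [0.4543, -0.2356, 0.2513]
ee_rot: [0.806, 0.591, 0.001, 0.0]
ft_force: [0.2, -0.3, -1.1]
grip_width: 0.999
grasp_force: 0.0
```

```bash
python3 - <<'E'
from h import *
go(.433,-.094,.25,-5)
p=camera("scene"); report(p,["fruit_carton_center","tray_orange_floor","navy_carton_center"])
p=camera("wrist"); report(p,["navy_carton_center","fruit_carton_center"])
E
```

```text
yaw -17.5 pos [ 0.4543 -0.2356  0.2513] -> tx,ty,tz,spin [ 0.858 -0.419  0.009 -0.417]
fruit_carton_center [(array([ 0.439, -0.241,  0.114]), 0.93)]
    0.56 px 346 351 1692 z [0.04  0.143] top [array([ 0.459, -0.235]), array([0.066, 0.022]), np.float64(72.83)] all [array([ 0.49 , -0.222]), array([0.117, 0.109]), np.float64(71.603)]
tray_orange_floor [(array([ 0.43 , -0.26 ,  0.034]), 0.95)]
    0.83 px 347 374 673 z [0.032 0.042] top [array([ 0.454, -0.235]), array([0.102, 0.08 ]), np.float64(73.138)] all [array([ 0.454, -0.235]), array([0.102, 0.08 ]), np.float64(73.138)]
    0.63 px 404 377 488 z [0.038 0.128] top [array([ 0.454, -0.356]), array([0.012, 0.007]), np.float64(89.43)] all [array([ 0.453, -0.357]), array([0.027, 0.033]), np.float64(1.93)]
navy_carton_center [(array([ 0.416, -0.101,  0.099]), 0.8)]
    0.93 px 280 339 1225 z [0.04  0.104] top [array([ 0.434, -0.092]), array([0.065, 0.052]), np.float64(84.183)] all [array([ 0.433, -0.093]), array([0.066, 0.053]), np.float64(84.094)]
navy_carton_center [(array([ 0.433, -0.102,  0.101]), 0.58)]
    0.72 px 230 46 7980 z [0.056 0.102] top [array([ 0.432, -0.096]), array([0.059, 0.05 ]), np.float64(84.413)] all [array([ 0.423, -0.091]), array([0.069, 0.071]), np.float64(85.996)]
fruit_carton_center [(array([ 0.454, -0.227,  0.128]), 0.63)]
    0.84 px 319 224 7046 z [0.066 0.146] top [array([ 0.461, -0.237]), array([0.066, 0.013]), np.float64(73.759)] all [array([ 0.45 , -0.252]), array([0.11 , 0.051]), np.float64(78.132)]
```

Fruit is seated in the orange tray (top 3 mm higher than before). Now navy.

Emit:
carry_out([
  [0.4,-0.2,0,-0.2,1],
  [0.8,-0.4,0,-0.38,1],
  [0.86,-0.41,0,-0.38,1],
  [0.86,-0.41,0,-0.38,1],
])

```text
clock: 12.95
position: [0.4343, -0.093, 0.2512]
ee_rot: [0.743, 0.669, 0.0, -0.0]
ft_force: [-0.0, -0.8, 0.2]
grip_width: 0.998
grasp_force: 0.0
```

Emit:
carry_out([
  [0,0,0.4,0,1],
  [0,0,0.8,0,1],
  [0,0,1,0,1],
  [0,0,1,0,1],
])

```text
clock: 13.45
position: [0.4327, -0.0958, 0.0997]
ee_rot: [0.745, 0.667, -0.002, -0.001]
ft_force: [-0.5, 0.4, 0.3]
grip_width: 0.998
grasp_force: 0.0
```

```bash
python3 - <<'E'
from h import *
go(.434,-.094,.073,-6)
E
```

```text
yaw -6.3 pos [ 0.4327 -0.0958  0.0997] -> tx,ty,tz,spin [ 0.013  0.007  0.178 -0.009]
```

Emit:
carry_out([
  [0,0,0.18,0,1],
  [0,0,0.18,0,1],
  [0,0,0.18,0,-1],
  [0,0,0.18,0,-1],
  [0,0,0.18,0,-1],
  [0,0,0.18,0,-1],
  [0,0,0.18,0,-1],
  [0,0,0.18,0,-1],
  [0,0,0.18,0,-1],
])

```text
clock: 14.58
position: [0.4351, -0.0942, 0.0754]
ee_rot: [0.744, 0.668, 0.001, 0.0]
ft_force: [-2.2, -0.4, 7.5]
grip_width: 0.61
grasp_force: 31.0
```

Emit:
carry_out([
  [0,0,-0.1,0,-1],
  [0,0,-0.3,0,-1],
  [0,0,-0.3,0,-1],
  [0,0,-0.3,0,-1],
])

```text
clock: 15.08
position: [0.4342, -0.0939, 0.1193]
ee_rot: [0.744, 0.668, 0.0, -0.0]
ft_force: [-0.2, -0.3, -0.1]
grip_width: 0.613
grasp_force: 32.0
```

```bash
python3 - <<'E'
from h import *
go(.593,-.106,.125,15.3)
E
```

```text
yaw -6.1 pos [ 0.4342 -0.0939  0.1193] -> tx,ty,tz,spin [ 0.033  1.061 -0.038 -0.714]
```

Emit:
carry_out([
  [0,0.3,0,-0.25,-1],
  [0.02,0.6,0,-0.5,-1],
  [0.03,0.9,0,-0.71,-1],
  [0.03,1,0,-0.71,-1],
  [0.03,1,0,-0.71,-1],
  [0.03,1,0,-0.71,-1],
])

```text
clock: 15.82
position: [0.5827, -0.1058, 0.1185]
ee_rot: [0.608, 0.794, -0.0, -0.001]
ft_force: [-0.8, -0.2, -0.6]
grip_width: 0.612
grasp_force: 32.1
```

```bash
python3 - <<'E'
from h import *
go(.593,-.106,.079,15.3)
p=camera("wrist"); save(p,"w3.png"); report(p,["navy_carton_center","tray_blue_floor"])
E
```

```text
yaw 15.1 pos [ 0.5827 -0.1058  0.1185] -> tx,ty,tz,spin [-0.019  0.066  0.263 -0.006]
navy_carton_center [(array([ 0.577, -0.086,  0.142]), 0.95)]
    0.83 px 317 314 30825 z [0.09  0.144] top [array([ 0.58 , -0.097]), array([0.05, 0.05]), np.float64(15.484)] all [array([ 0.575, -0.098]), array([0.095, 0.051]), np.float64(15.367)]
tray_blue_floor [(array([ 0.591, -0.071,  0.035]), 0.6)]
    0.78 px 343 199 6404 z [0.032 0.04 ] top [array([ 0.586, -0.083]), array([0.082, 0.05 ]), np.float64(14.834)] all [array([ 0.586, -0.082]), array([0.082, 0.05 ]), np.float64(14.577)]
```

View pics/w3.png

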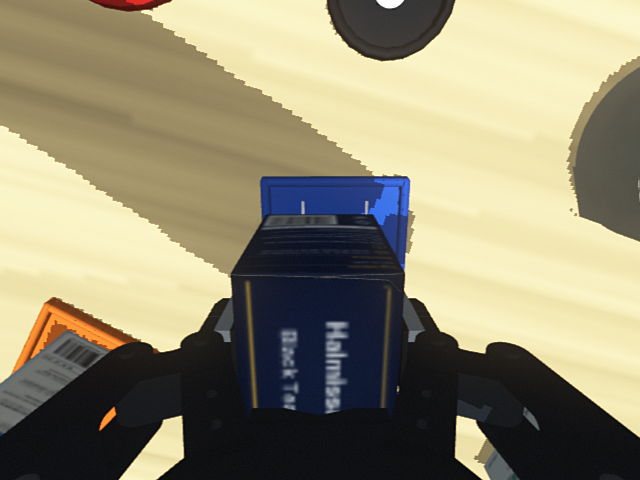

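The navy carton at (318,310) is aligned with the blue tray behind it (335,215), about 10 mm short along tool y.

Emit:
carry_out([
  [-0.01,0.065,0,0,-1],
  [-0.01,0.065,0.12,0,-1],
  [-0.01,0.065,0.22,0,-1],
  [-0.01,0.065,0.265,0,-1],
  [-0.01,0.065,0.265,0,-1],
  [-0.01,0.065,0.265,0,1],
  [-0.01,0.065,0.265,0,1],
  [-0.01,0.065,0.265,0,1],
  [-0.01,0.065,0.265,0,1],
  [-0.01,0.065,0.265,0,1],
])

```text
clock: 17.32
position: [0.5936, -0.1045, 0.0793]
ee_rot: [0.608, 0.794, 0.0, 0.0]
ft_force: [0.0, 0.2, 0.7]
grip_width: 0.999
grasp_force: 0.0
```

Emit:
carry_out([
  [0,0,-0.3,0,1],
  [0,0,-0.6,0,1],
  [0,0,-0.9,0,1],
  [0,0,-1,0,1],
  [0,0,-1,0,1],
])

```text
clock: 17.95
position: [0.5939, -0.1045, 0.2297]
ee_rot: [0.607, 0.794, 0.001, 0.0]
ft_force: [0.5, 0.9, -0.6]
grip_width: 1.001
grasp_force: 0.0
```

```bash
python3 - <<'E'
from h import *
go(.591,-.364,.23,-31)
p=camera("scene"); report(p,["navy_carton_center","tray_blue_floor","cream_jar_center","dropper_bottle_center"])
p=camera("top"); report(p,["navy_carton_center"])
E
```

```text
yaw 15.2 pos [ 0.5939 -0.1045  0.2297] -> tx,ty,tz,spin [-1.665 -0.472 -0.002  1.539]
navy_carton_center [(array([ 0.573, -0.108,  0.098]), 0.74)]
    0.82 px 316 290 970 z [0.04  0.107] top [array([ 0.594, -0.103]), array([0.054, 0.064]), np.float64(13.931)] all [array([ 0.594, -0.104]), array([0.054, 0.065]), np.float64(13.931)]
tray_blue_floor [(array([ 0.569, -0.132,  0.032]), 0.55)]
    0.8 px 319 305 512 z [0.032 0.043] top [array([ 0.593, -0.105]), array([0.084, 0.097]), np.float64(15.712)] all [array([ 0.592, -0.104]), array([0.084, 0.099]), np.float64(16.287)]
cream_jar_center [(array([ 0.58 , -0.362,  0.066]), 0.92)]
    0.8 px 422 333 773 z [0.035 0.068] top [array([ 0.592, -0.362]), array([0.06 , 0.063]), np.float64(88.471)] all [array([ 0.602, -0.353]), array([0.092, 0.063]), np.float64(35.175)]
dropper_bottle_center [(array([ 0.448, -0.359,  0.084]), 0.76)]
    0.93 px 404 377 503 z [0.037 0.128] top [array([ 0.454, -0.357]), array([0.012, 0.008]), np.float64(81.869)] all [array([ 0.478, -0.364]), array([0.032, 0.079]), np.float64(72.607)]
navy_carton_center [(array([ 0.456, -0.35 ,  0.088]), 0.43)]
```

Navy is seated. Next the jar.

Emit:
carry_out([
  [-0.35,-0.1,0,0.3,1],
  [-0.7,-0.2,0,0.6,1],
  [-1,-0.28,0,0.9,1],
  [-1,-0.28,0,0.9,1],
  [-1,-0.28,0,0.9,1],
])

```text
clock: 19.18
position: [0.5925, -0.2598, 0.229]
ee_rot: [0.776, 0.631, 0.0, -0.0]
ft_force: [0.6, 0.7, -0.1]
grip_width: 0.998
grasp_force: 0.0
```

```bash
python3 - <<'E'
from h import *
go(.592,-.363,.23,-25)
E
```

```text
yaw -11.8 pos [ 0.5925 -0.2598  0.229 ] -> tx,ty,tz,spin [-0.675  0.137 -0.007  0.441]
```

Emit:
carry_out([
  [-0.3,0.06,0,0.2,1],
  [-0.6,0.12,0,0.44,1],
  [-0.675,0.137,0.2,0.44,1],
  [-0.675,0.137,0.5,0.44,1],
  [-0.675,0.137,0.5,0.44,1],
  [-0.675,0.137,0.5,0.44,1],
])

```text
clock: 19.92
position: [0.5928, -0.3628, 0.1561]
ee_rot: [0.843, 0.538, 0.001, 0.001]
ft_force: [0.3, -0.2, 1.4]
grip_width: 1.0
grasp_force: 0.0
```

```bash
python3 - <<'E'
from h import *
go(.592,-.363,.058,-25)
p=camera("wrist"); save(p,"w4.png"); report(p,["cream_jar_center"])
E
```

```text
yaw -24.9 pos [ 0.5928 -0.3628  0.1561] -> tx,ty,tz,spin [-0.003 -0.004  0.654  0.003]
cream_jar_center [(array([ 0.588, -0.361,  0.069]), 0.74)]
    0.87 px 315 245 8404 z [0.045 0.066] top [array([ 0.59 , -0.362]), array([0.061, 0.061]), np.float64(3.564)] all [array([ 0.589, -0.37 ]), array([0.079, 0.064]), np.float64(89.567)]
```

View pics/w4.png

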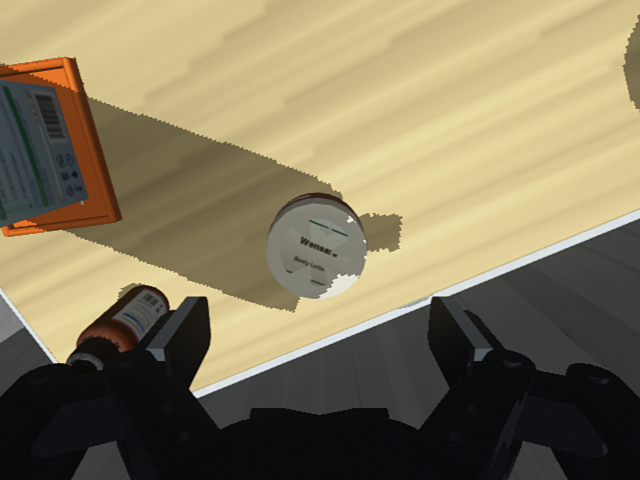

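Jar centred under the open fingers at (315,245), bottle to the left (125,325). Descending.

Emit:
carry_out([
  [0,-0.01,0.3,0,1],
  [0,-0.01,0.55,0,1],
  [0,-0.01,0.67,0,1],
  [0,-0.01,0.67,0,1],
  [0,-0.01,0.67,0,-1],
  [0,-0.01,0.67,0,-1],
  [0,-0.01,0.67,0,-1],
  [0,-0.01,0.67,0,-1],
  [0,-0.01,0.67,0,-1],
  [0,-0.01,0.67,0,-1],
])

```text
clock: 21.32
position: [0.5912, -0.3637, 0.0559]
ee_rot: [0.843, 0.537, 0.001, 0.001]
ft_force: [-1.4, 1.0, 5.9]
grip_width: 0.723
grasp_force: 32.6
```

Emit:
carry_out([
  [0,0,-0.2,0,-1],
  [0,0,-0.5,0,-1],
  [0,0,-0.9,0,-1],
  [0,0,-1,0,-1],
  [0,0,-1,0,-1],
])

```text
clock: 21.95
position: [0.5907, -0.3633, 0.205]
ee_rot: [0.843, 0.537, 0.001, 0.001]
ft_force: [-1.2, -0.3, -0.9]
grip_width: 0.725
grasp_force: 33.3
```

```bash
python3 - <<'E'
from h import *
go(.448,.036,.205,5)
p=camera("wrist"); save(p,"w5.png"); report(p,["cream_jar_center"])
E
```

```text
yaw -25.0 pos [ 0.5907 -0.3633  0.205 ] -> tx,ty,tz,spin [ 2.01  -1.988  0.    -1.001]
cream_jar_center [(array([ 0.595, -0.358,  0.22 ]), 0.63)]
    0.55 px 318 325 25378 z [0.19  0.215] top [array([ 0.59 , -0.362]), array([0.061, 0.062]), np.float64(57.408)] all [array([ 0.53 , -0.418]), array([0.175, 0.188]), np.float64(89.95)]
```

View pics/w5.png

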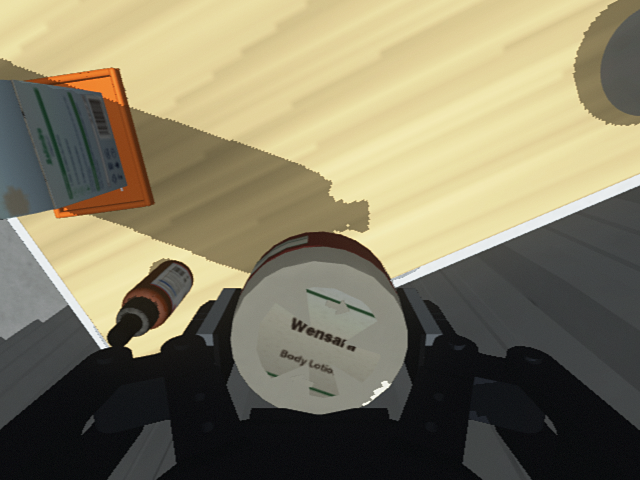

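The jar is held level at (320,325).

Emit:
carry_out([
  [0.25,-0.25,0,-0.12,-1],
  [0.5,-0.5,0,-0.25,-1],
  [0.75,-0.75,0,-0.38,-1],
  [1,-1,0,-0.5,-1],
  [1,-1,0,-0.5,-1],
  [1,-1,0,-0.5,-1],
])

```text
clock: 22.85
position: [0.5176, -0.1636, 0.2032]
ee_rot: [0.766, 0.643, -0.0, -0.0]
ft_force: [0.1, -0.6, -0.6]
grip_width: 0.719
grasp_force: 33.5
```

```bash
python3 - <<'E'
from h import *
go(.448,.036,.205,5)
E
```

```text
yaw -10.0 pos [ 0.5176 -0.1636  0.2032] -> tx,ty,tz,spin [ 1.23  -0.689 -0.012 -0.501]
```

Emit:
carry_out([
  [0.3,-0.17,0,-0.12,-1],
  [0.6,-0.35,0,-0.25,-1],
  [0.9,-0.52,0,-0.38,-1],
  [1,-0.69,0,-0.5,-1],
  [1,-0.69,0,-0.5,-1],
])

```text
clock: 23.48
position: [0.4414, 0.0022, 0.2035]
ee_rot: [0.676, 0.737, -0.0, -0.0]
ft_force: [1.3, 0.9, -1.3]
grip_width: 0.728
grasp_force: 33.6
```

```bash
python3 - <<'E'
from h import *
p=camera("wrist"); save(p,"w6.png"); report(p,["tray_red_floor"])
go(.448,.036,.061,5)
E
```

```text
tray_red_floor [(array([0.444, 0.04 , 0.036]), 0.64)]
    0.58 px 330 174 11195 z [0.032 0.04 ] top [array([0.447, 0.039]), array([0.091, 0.09 ]), np.float64(0.693)] all [array([0.447, 0.039]), array([0.091, 0.09 ]), np.float64(0.693)]
yaw 4.8 pos [0.4427 0.0006 0.2038] -> tx,ty,tz,spin [ 0.232  0.055  0.952 -0.008]
```

Emit:
carry_out([
  [0.245,0.045,0,0,-1],
  [0.245,0.045,0.3,0,-1],
  [0.245,0.045,0.6,0,-1],
  [0.245,0.045,0.8,0,-1],
  [0.245,0.045,0.8,0,-1],
])

```text
clock: 24.25
position: [0.4449, 0.0374, 0.0822]
ee_rot: [0.677, 0.736, -0.003, 0.0]
ft_force: [0.2, 0.0, -0.5]
grip_width: 0.72
grasp_force: 33.5
```

```bash
python3 - <<'E'
from h import *
go(.4475,.038,.0605,5)
E
```

```text
yaw 4.8 pos [0.4449 0.0374 0.0822] -> tx,ty,tz,spin [ 0.003  0.018  0.145 -0.007]
```

Emit:
carry_out([
  [0,0.01,0.08,0,-1],
  [0,0.01,0.14,0,-1],
  [0,0.01,0.145,0,-1],
  [0,0.01,0.145,0,1],
  [0,0.01,0.145,0,1],
  [0,0.01,0.145,0,1],
  [0,0.01,0.145,0,1],
])

```text
clock: 25.12
position: [0.4472, 0.0395, 0.0622]
ee_rot: [0.676, 0.737, 0.0, 0.0]
ft_force: [0.6, -1.0, -0.2]
grip_width: 1.0
grasp_force: 0.0
```

Emit:
carry_out([
  [0,0,-0.3,0,1],
  [0,0,-0.6,0,1],
  [0,0,-0.9,0,1],
  [0,0,-1,0,1],
  [0,0,-1,0,1],
])

```text
clock: 25.75
position: [0.4474, 0.0397, 0.2124]
ee_rot: [0.676, 0.737, 0.001, 0.0]
ft_force: [-1.0, -1.1, -1.2]
grip_width: 1.004
grasp_force: 0.0
```

```bash
python3 - <<'E'
from h import *
p=camera("scene"); report(p,["tray_red_floor","cream_jar_center","dropper_bottle_center"])
p=camera("wrist"); save(p,"w6.png"); report(p,["tray_red_floor","cream_jar_center"])
go(.456,-.357,.23,-30)
E
```

```text
tray_red_floor [(array([0.426, 0.014, 0.034]), 0.62), (array([ 0.745, -0.206,  0.114]), 0.35)]
    0.93 px 236 329 410 z [0.032 0.043] top [array([0.441, 0.031]), array([0.074, 0.091]), np.float64(46.515)] all [array([0.441, 0.031]), array([0.074, 0.091]), np.float64(46.515)]
cream_jar_center [(array([0.436, 0.038, 0.07 ]), 0.84)]
    0.89 px 233 319 686 z [0.04  0.072] top [array([0.448, 0.04 ]), array([0.06, 0.06]), np.float64(18.282)] all [array([0.448, 0.039]), array([0.064, 0.064]), np.float64(44.798)]
dropper_bottle_center [(array([ 0.443, -0.359,  0.087]), 0.82)]
    0.63 px 404 377 485 z [0.037 0.129] top [array([ 0.454, -0.356]), array([0.01, 0.01]), np.float64(54.604)] all [array([ 0.453, -0.355]), array([0.034, 0.027]), np.float64(87.377)]
tray_red_floor [(array([0.445, 0.05 , 0.039]), 0.76)]
    0.82 px 320 210 4177 z [0.032 0.04 ] top [array([0.447, 0.038]), array([0.092, 0.092]), np.float64(87.059)] all [array([0.448, 0.037]), array([0.092, 0.095]), np.float64(49.041)]
cream_jar_center [(array([0.448, 0.04 , 0.072]), 0.64)]
    0.71 px 319 222 5780 z [0.042 0.069] top [array([0.447, 0.04 ]), array([0.061, 0.061]), np.float64(9.039)] all [array([0.447, 0.033]), array([0.072, 0.073]), np.float64(51.066)]
yaw 5.0 pos [0.447  0.0394 0.2119] -> tx,ty,tz,spin [-2.638 -0.17  -0.12   1.166]
```

View pics/w6.png

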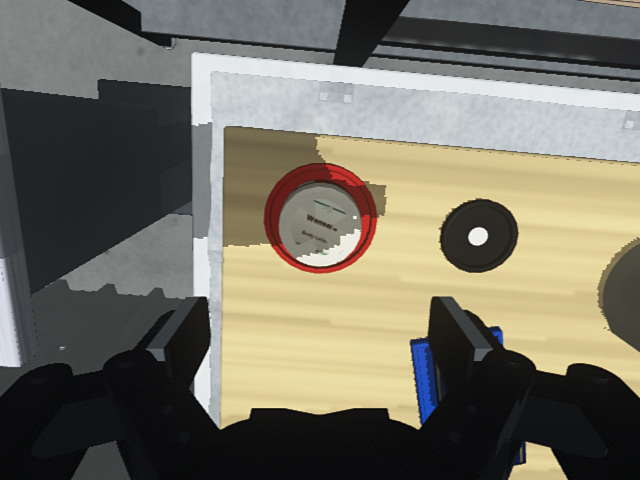

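The jar sits in the red tray (320,222), black tray at (478,236). On to the bottle.

Emit:
carry_out([
  [-0.35,0,-0.06,0.2,1],
  [-0.7,0,-0.12,0.4,1],
  [-1,0,-0.12,0.5,1],
  [-1,0,-0.12,0.5,1],
])

```text
clock: 26.85
position: [0.4599, -0.1135, 0.2303]
ee_rot: [0.768, 0.64, 0.0, 0.0]
ft_force: [-0.2, 0.9, -0.1]
grip_width: 1.0
grasp_force: 0.0
```

```bash
python3 - <<'E'
from h import *
go(.456,-.357,.23,-30)
E
```

```text
yaw -10.4 pos [ 0.4599 -0.1135  0.2303] -> tx,ty,tz,spin [-1.602  0.267  0.002  0.654]
```

Emit:
carry_out([
  [-0.35,0.05,0,0.2,1],
  [-0.7,0.12,0,0.4,1],
  [-1,0.17,0,0.6,1],
  [-1,0.17,0,0.6,1],
])

```text
clock: 27.35
position: [0.4581, -0.265, 0.2296]
ee_rot: [0.859, 0.512, -0.001, 0.001]
ft_force: [0.6, -0.8, 0.1]
grip_width: 0.998
grasp_force: 0.0
```

```bash
python3 - <<'E'
from h import *
p=camera("wrist"); report(p,["dropper_bottle_center"])
go(.456,-.357,.23,-30)
E
```

```text
dropper_bottle_center [(array([ 0.459, -0.35 ,  0.093]), 0.67)]
    0.9 px 370 319 2649 z [0.038 0.129] top [array([ 0.456, -0.356]), array([0.013, 0.012]), np.float64(36.365)] all [array([ 0.451, -0.387]), array([0.096, 0.034]), np.float64(79.034)]
yaw -27.9 pos [ 0.4595 -0.2607  0.2297] -> tx,ty,tz,spin [-0.578  0.28  -0.002  0.07 ]
```

Emit:
carry_out([
  [-0.3,0.15,0,-0.15,1],
  [-0.57,0.28,0,-0.27,1],
  [-0.57,0.28,0,-0.27,1],
  [-0.57,0.28,0,-0.27,1],
])

```text
clock: 28.0
position: [0.4568, -0.3557, 0.2299]
ee_rot: [0.818, 0.575, 0.001, -0.0]
ft_force: [-0.3, 1.3, -0.2]
grip_width: 0.997
grasp_force: 0.0
```

```bash
python3 - <<'E'
from h import *
p=camera("wrist"); save(p,"w7.png"); report(p,["dropper_bottle_center","fruit_carton_center"])
go(.456,-.357,.087,-20)
E
```

```text
dropper_bottle_center [(array([ 0.455, -0.353,  0.093]), 0.97)]
    0.87 px 319 226 2025 z [0.045 0.13 ] top [array([ 0.456, -0.357]), array([0.012, 0.013]), np.float64(38.229)] all [array([ 0.454, -0.369]), array([0.057, 0.034]), np.float64(79.528)]
fruit_carton_center [(array([ 0.456, -0.241,  0.127]), 0.67)]
    0.82 px 248 58 10250 z [0.079 0.146] top [array([ 0.459, -0.243]), array([0.054, 0.013]), np.float64(73.4)] all [array([ 0.445, -0.224]), array([0.088, 0.071]), np.float64(71.723)]
yaw -19.8 pos [ 0.4568 -0.3558  0.2301] -> tx,ty,tz,spin [-0.009 -0.003  0.954  0.007]
```

View pics/w7.png

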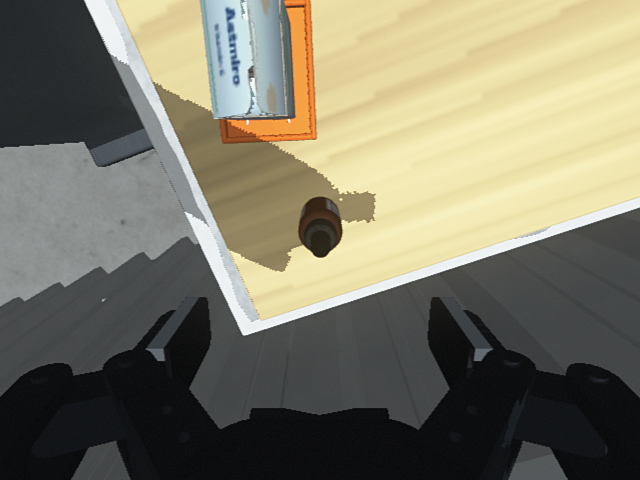

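Bottle centred between the fingers at (320,226), fruit carton well clear above.

Emit:
carry_out([
  [-0.01,0,0.3,0,1],
  [-0.01,0,0.6,0,1],
  [-0.01,0,0.85,0,1],
  [-0.01,0,0.95,0,1],
  [-0.01,0,0.95,0,1],
  [-0.01,0,0.95,0,-1],
  [-0.01,0,0.95,0,-1],
  [-0.01,0,0.95,0,-1],
  [-0.01,0,0.95,0,-1],
  [-0.01,0,0.95,0,-1],
  [-0.01,0,0.95,0,-1],
  [-0.01,0,0.95,0,-1],
  [-0.01,0,0.95,0,-1],
])

```text
clock: 29.88
position: [0.456, -0.359, 0.0883]
ee_rot: [0.819, 0.574, 0.0, 0.0]
ft_force: [-0.4, 0.9, 6.8]
grip_width: 0.367
grasp_force: 29.5
```

Emit:
carry_out([
  [0,0,-0.2,0,-1],
  [0,0,-0.5,0,-1],
  [0,0,-0.8,0,-1],
  [0,0,-1,0,-1],
  [0,0,-1,0,-1],
])

```text
clock: 30.5
position: [0.4561, -0.3595, 0.2396]
ee_rot: [0.819, 0.574, 0.001, 0.001]
ft_force: [0.4, -0.1, -1.0]
grip_width: 0.366
grasp_force: 30.1
```

```bash
python3 - <<'E'
from h import *
p=camera("wrist"); save(p,"w8.png")
go(.580,.033,.24,5); print(manip.get_obs()["grip_width"]*85)
E
```

```text
yaw -19.9 pos [ 0.4557 -0.3588  0.2379] -> tx,ty,tz,spin [ 2.738 -0.11  -0.014 -0.83 ]
31.285104047417995
```

View pics/w8.png

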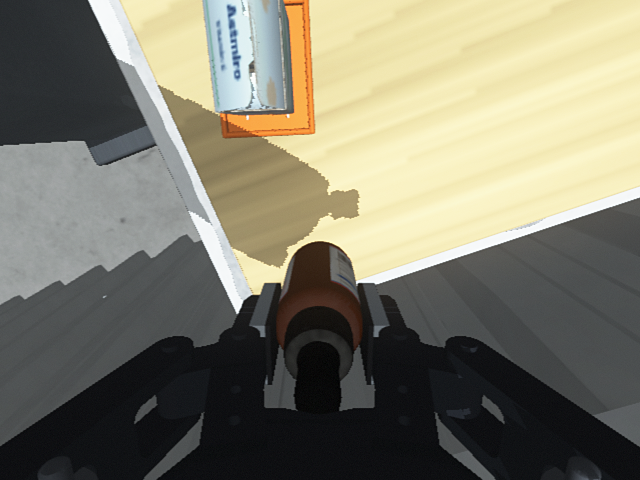

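The bottle hangs upright between the pads at (320,310).

Emit:
carry_out([
  [0.3,0,0,-0.1,-1],
  [0.6,0,0,-0.2,-1],
  [0.9,0,0,-0.28,-1],
  [1,0,0,-0.28,-1],
  [1,0,0,-0.28,-1],
])

```text
clock: 31.18
position: [0.5065, -0.2169, 0.2367]
ee_rot: [0.774, 0.633, -0.0, -0.001]
ft_force: [-0.7, 0.3, -1.1]
grip_width: 0.363
grasp_force: 30.1
```

```bash
python3 - <<'E'
from h import *
go(.580,.033,.24,5)
E
```

```text
yaw -11.4 pos [ 0.5065 -0.2169  0.2367] -> tx,ty,tz,spin [ 1.73   0.15  -0.022 -0.548]
```

Emit:
carry_out([
  [0.3,0.03,0,-0.15,-1],
  [0.6,0.06,0,-0.3,-1],
  [0.9,0.09,0,-0.5,-1],
  [1,0.1,0,-0.5,-1],
  [1,0.1,0,-0.5,-1],
])

```text
clock: 31.8
position: [0.551, -0.0748, 0.2372]
ee_rot: [0.686, 0.728, -0.0, 0.0]
ft_force: [0.9, -0.6, -0.4]
grip_width: 0.366
grasp_force: 30.1
```

```bash
python3 - <<'E'
from h import *
p=camera("wrist"); report(p,["tray_black_floor"])
go(.580,.033,.24,5)
E
```

```text
tray_black_floor [(array([0.58 , 0.034, 0.036]), 0.55)]
    0.59 px 363 79 5096 z [0.032 0.04 ] top [array([0.58 , 0.035]), array([0.061, 0.062]), np.float64(54.043)] all [array([0.58 , 0.035]), array([0.062, 0.062]), np.float64(53.456)]
yaw 3.2 pos [ 0.5507 -0.0763  0.2376] -> tx,ty,tz,spin [ 0.717  0.236 -0.016 -0.059]
```

Emit:
carry_out([
  [0.3,0.1,0,0,-1],
  [0.6,0.2,0,0,-1],
  [0.715,0.235,0,0,-1],
  [0.715,0.235,0.3,0,-1],
  [0.715,0.235,0.6,0,-1],
  [0.715,0.235,0.8,0,-1],
  [0.715,0.235,0.8,0,-1],
])

```text
clock: 32.83
position: [0.5786, 0.0334, 0.116]
ee_rot: [0.686, 0.727, -0.002, -0.001]
ft_force: [-0.1, -0.3, -0.1]
grip_width: 0.371
grasp_force: 30.1
```

```bash
python3 - <<'E'
from h import *
go(.580,.033,.092,5)
E
```

```text
yaw 3.3 pos [0.5786 0.0334 0.116 ] -> tx,ty,tz,spin [-0.004  0.009  0.16  -0.056]
```

Emit:
carry_out([
  [0,0,0.08,0,-1],
  [0,0,0.15,0,-1],
  [0,0,0.16,0,-1],
  [0,0,0.16,0,-1],
  [0,0,0.16,0,1],
  [0,0,0.16,0,1],
  [0,0,0.16,0,1],
  [0,0,0.16,0,1],
  [0,0,0.16,0,1],
])

```text
clock: 33.95
position: [0.58, 0.0355, 0.0936]
ee_rot: [0.685, 0.728, 0.0, -0.0]
ft_force: [-0.9, 0.5, -0.1]
grip_width: 1.002
grasp_force: 0.0
```

Emit:
carry_out([
  [0,0,-0.3,0,1],
  [0,0,-0.6,0,1],
  [0,0,-1,0,1],
  [0,0,-1,0,1],
  [0,0,-1,0,1],
])

```text
clock: 34.58
position: [0.5797, 0.0357, 0.2432]
ee_rot: [0.685, 0.728, 0.0, -0.0]
ft_force: [0.0, 0.8, -0.1]
grip_width: 1.0
grasp_force: 0.0
```

```bash
python3 - <<'E'
from h import *
p=camera("scene"); save(p,"s9.png"); report(p,names[:9])
E
```

```text
navy_carton_center [(array([ 0.574, -0.111,  0.096]), 0.94)]
    0.58 px 316 290 986 z [0.039 0.107] top [array([ 0.593, -0.103]), array([0.053, 0.065]), np.float64(14.624)] all [array([ 0.593, -0.103]), array([0.054, 0.066]), np.float64(14.489)]
fruit_carton_center [(array([ 0.438, -0.239,  0.114]), 0.6)]
    0.61 px 346 351 1698 z [0.038 0.142] top [array([ 0.459, -0.234]), array([0.067, 0.021]), np.float64(73.107)] all [array([ 0.486, -0.218]), array([0.151, 0.081]), np.float64(27.082)]
cream_jar_center [(array([0.437, 0.038, 0.07 ]), 0.73)]
    0.84 px 233 318 710 z [0.038 0.072] top [array([0.449, 0.04 ]), array([0.062, 0.059]), np.float64(34.029)] all [array([0.462, 0.048]), array([0.097, 0.06 ]), np.float64(34.633)]
dropper_bottle_center [(array([0.569, 0.03 , 0.083]), 0.7)]
    0.83 px 262 274 388 z [0.035 0.132] top [array([0.579, 0.036]), array([0.009, 0.01 ]), np.float64(28.536)] all [array([0.613, 0.059]), array([0.116, 0.036]), np.float64(32.996)]
tray_blue_floor [(array([ 0.572, -0.131,  0.035]), 0.62), (array([ 0.429, -0.262,  0.032]), 0.41)]
    0.59 px 319 305 507 z 
[... 789 characters left out ...]
 0.063]), np.float64(76.492)]
tray_black_floor [(array([0.57 , 0.022, 0.036]), 0.64)]
    0.48 px 264 287 213 z [0.033 0.043] top [array([0.577, 0.031]), array([0.052, 0.061]), np.float64(35.389)] all [array([0.577, 0.031]), array([0.052, 0.061]), np.float64(35.389)]
teal_carton_center [(array([ 0.745, -0.209,  0.117]), 0.59)]
    0.58 px 381 249 1417 z [0.038 0.164] top [array([ 0.777, -0.203]), array([0.058, 0.021]), np.float64(87.323)] all [array([ 0.841, -0.198]), array([0.21 , 0.073]), np.float64(4.428)]
    0.3 px 346 351 1660 z [0.039 0.142] top [array([ 0.46 , -0.234]), array([0.067, 0.022]), np.float64(74.281)] all [array([ 0.476, -0.212]), array([0.145, 0.07 ]), np.float64(46.246)]
```

View pics/s9.png

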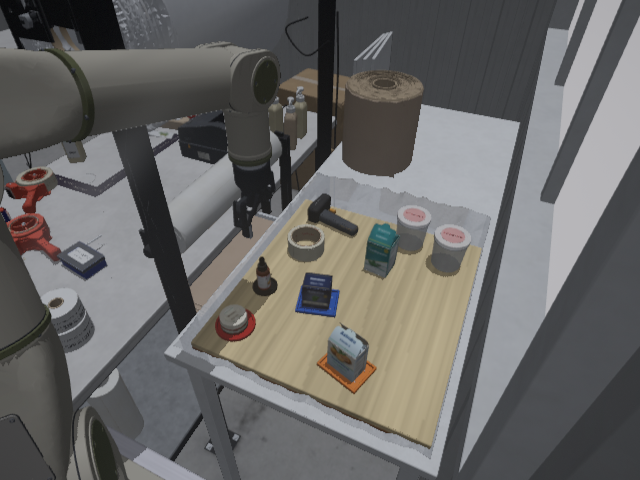

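All four products stand centred in their trays: fruit (347,355), navy (317,293), jar (235,320) and bottle (264,275). The teal carton is unmoved at (381,249), and the gripper is clear above.

```bash
python3 -c "
from workcell import ticket; print(ticket.hand_in())"
```

```text
the job is handed in; nothing more can be done
None
```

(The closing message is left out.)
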